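# Click the stop block onto the lathe's bar

## Robot

A 6-joint arm with a two-finger parallel gripper is mounted at the origin on the work surface. World frame = base frame: x ahead of the robot, y to its left, z up, the work surface at z = 0. Lengths are in mm, angles in rad, forces in N, time in s.
With the tool pointing down it reaches from about 400 to 925 mm from the base axis. Payload 12.5 kg.
Tool frame: the origin (TCP) lies on the mounting face of the last link; the fingertips stand 190 mm ahead of it and the grasp point (between the pads) lies 171 mm ahead of it (env.tcp_to_tips is the distance from the TCP to the fingertips, in mm); x points along the fingers, y is the direction in which the jaws open and shut, and the axes are right-handed (so a half turn about x gives the same grasp; the last joint's range is limited). The gripper opens to 95 mm and grips with 3 to 60 N. Pads are 20 mm wide; open, the fingers measure 119 mm over their backs; the gripper's body (75 mm by 180 mm) begins 59 mm behind the grasp point.
Start: joints at [1.068, 0.491, 1.559, -0, 1.092, -0.106], TCP at [241.52, 576.449, 404.761] pointing down, gripper open.
Joint ranges: [-3.1, 3.1], [-0.84, 2.19], [0.05, 2.79], [-1.13, 4.28], [0.06, 2.93], [-2.69, 2.69]. Speed limits (rad/s): [2.22, 2.22, 2.79, 3.14, 3.14, 3.14].

## Interface

Orientations are given as [roll, pitch, yaw] about the fixed x, y, z axes, in that order (R = Rz(yaw) Ry(pitch) Rx(roll)).
In Python, from cell import monitor, cams, job, env gives the robot as it stands. The module is installed in compiled form; this text tells all that it offers.
- The arm moves only by the tool apply_moves, never from a script. Its argument "series" is a list of rows, each a list of 3 entries, a list of its own where there are three numbers: the closure, from -1 (fully open) to 1 (shut), so that 0 is half open, then the shift along the tool's x, y, z in cm, then the turn about the tool's x in rad. A call has 1 to 20 rows; each row is the pose to reach, as a shift and turn from the pose commanded when the call began, along the tool's axes at that moment; what a row does not reach only later rows make up. A row lasts 1/8 s, in which the tool goes at most 62.5 mm and 10.7 degrees, less where a joint would pass 70% of its speed; a pose out of reach is approached as far as the arm can. A call with a gripper value outside its range is refused whole. The fingers move at their own pace and stop on an object; the grip force is fixed at half the most. Time passes only in rows, so rows that repeat a pose let the fingers close. It gives the time, the measured TCP pose, the force and the opening at its end, in the units of the state.
- monitor.state(): the state, without advancing time (a new reading comes with each control period).
- cams.read_camera(name): name is "scene" or "top"; returns a dict with "image" (420x560x3 uint8, red, green, blue), "fx", "fy", "cx", "cy" (pixels), "position" and "orientation" of the camera in the world. Camera axes: x right, y down, z forward; pixel columns grow to the right and rows downward; lengths in mm; the calibration is good to about 2 mm. A picture is of the moment at which its call begins. There is no depth.
- job.job_done(): hands the job in, once; it reports no verdict.
The state is a dict: "t": time; "joints": joint angles; "qvel": joint speeds; "tau": joint torques, N m; "eef_pos": TCP position; "tcp_rot": TCP orientation; "ft_force": force on the tool from outside, world axes, zero at the start; "moment": the same for the moment, N m; "opening": opening from 0.0 (shut) to 1.0 (fully open).
Only numpy, scipy, OpenCV 4.12 (cv2) and the standard library are available. Lean on these libraries where they do the work, as an engineer would, in place of code of your own. Each camera call takes 0.05 s, during which the arm holds its last target. There are 200 camera calls.

## Task

Pick up the square metal stop block from the bench and slide it onto the lathe's round bar, gently and without forcing it, just until you feel the bar's sprung ball click into the groove inside the block. Let go and leave the block held there by the ball, and leave the other things on the bench alone.

Things in the scene. Friction and masses are not known exactly. Their poses are not given: they have to be found in the camera images.
- block: Loose plain aluminium stop block, 0.25 to 0.45 kg: square, 46 x 46 mm, 68 mm long, with a bore right through its length. Origin at its very centre; its y axis is the bore's axis, x and z are square to its side faces. It lies on the bench on a side face, origin 23 mm up. All four sides and both ends are alike: any way round will do. Grip it by two opposite side faces, 46 mm apart.
- bore (a point): The middle of the block's bore (the same point and axes as the block). The bore is eight-sided, 21.6 mm across, 0.8 mm clear of the bar all round; each mouth flares over its last 9 mm to 32 mm across. Right in the middle a square-edged groove, 13 mm long and 5.5 mm deep, runs all round inside.
- bar_seat (a point): Nominal place of the sprung ball, on the axis of the lathe's level round steel bar, 20 mm in diameter, 150 mm above the bench. +y runs along the bar from its free end towards the lathe's head; z is up. The real ball sits up to 16 mm to either side of this point along the bar, differently each time, and that is not measured: it has to be felt.
- bar_tip (a point): Centre of the end face of the bar's free end, on its axis, 75 mm from bar_seat (-y side); the last 12 mm taper from 20 to 11 mm in diameter. Same axes as bar_seat.
- ball (a joint): How far the sprung ball is pressed into the bar (m): 0 when out, some 0.004 to 0.0055 while the plain bore rides over it. It is 11 mm in diameter, stands 5.6 mm proud of the bar's top, spring 5 to 6.5 N. The block's flared mouth rides over it at a push of 3 to 7 N, drags lightly for 18 mm, then it drops into the groove: click.
- ball_push (a point): The same point as bar_seat; it tells of the click. As the ball drops into the groove it snatches the block forward with 2 to 5 N; 1 to 2 mm farther the groove's square wall meets the ball and the push needed rises steeply. A push of some 14 N or more drives the ball out of the groove again and the block runs past; it must then be drawn back.
- lathe: The lathe, fixed: white head on a short bed. Origin on the bench 150 mm below bar_seat, same axes. Along +y from there: bare bar to 60 mm, a round nose of diameter 56, then 72 mm, and from 105 mm on the head's housing, 130 mm wide, 240 mm high. The bed, 140 mm wide and 40 mm high, lies under the bar from y = -50 mm on.
- gouge: Bystander: a turning gouge with a wooden handle, 330 mm long, lying along its own x axis; leave it alone.
- bowl_blank: Bystander: a turned wooden disc, 110 mm in diameter, 36 mm high; origin under its centre.
- spare_ring: Bystander: a round steel ring, 52 mm in diameter, 18 mm high, bore 24 mm, lying flat; origin under its centre. Not the block.
- chuck_key: Bystander: a T-shaped steel chuck key, 85 mm long, 100 mm across its bar, lying flat; origin under its middle.
- oil: Bystander: a white plastic bottle, 52 mm in diameter, 130 mm high; origin under its centre.
- tin: Bystander: an open steel cup, 72 mm in diameter, 60 mm high; origin under its centre.
Things that resemble listed ones, but are neither listed nor needed, are in the scene too. There is more than one size of the block; the job needs the smallest.

How it is judged (in metres and radians):
On the way, in this order (a step that is already met when the one before it is completed fails the run):
1. the block is lifted off the bench and held in the air (height (world z) of block above 0.08 m and contact force between block and lathe below 0.5 N), for 0.1 s.
2. the block is threaded on the bar's end, short of the ball (y of block in the frame of bar_seat between -0.097 and -0.03 m and x of block in the frame of bar_seat between -0.004 and 0.004 m and z of block in the frame of bar_seat between -0.004 and 0.004 m and angle between the y axis of block and the y axis of bar_seat, either way round below 0.1 rad), for 0.1 s.
At the end, for the whole second after the job is handed in: The block hangs on the bar by itself, at rest, its bore's axis within 3 mm and 0.1 rad of the bar's, with its middle within 17.5 mm of bar_seat along the bar and the ball sprung out into its groove (ball pressed in by less than 1.2 mm); nothing of the robot touches it (value of joint ball below 0.0012 m and y of block in the frame of bar_seat between -0.0175 and 0.0175 m and x of block in the frame of bar_seat between -0.003 and 0.003 m and z of block in the frame of bar_seat between -0.003 and 0.003 m and angle between the y axis of block and the y axis of bar_seat, either way round below 0.1 rad and linear speed of block below 0.01 m/s and angular speed of block below 0.1 rad/s and contact force between block and the arm below 0.1 N and contact force between block and the fingers below 0.1 N).
It fails at once if the block is forced: pressed on the lathe with more than 25 N (contact force between block and lathe above 25 N).
It fails at once if a bystander is shoved or knocked over (moved more than 30 mm) (distance of any of gouge, bowl_blank, spare_ring, chuck_key, oil, tin from where it was at the start of the episode above 0.03 m).
It fails at once if the robot strikes the lathe (more than 15 N) (contact force between any of the fingers, the arm and lathe above 15 N).
It also fails if it takes over 70 s, if anything falls off the work surface, if the arm or the gripper's body presses on something with over 40 N, if the wrist force passes 120 N, or if a joint passes its speed limit or range.

## Working session

There is one attempt and no reset: what is moved stays moved. The work goes in short steps, Python scripts to look and compute and a tool call to move; the robot and the scene stay as the last step left them, time stands still between calls to the robot, and variables do not carry over. Pictures are saved under pics/ and viewed, about 8 in all and at most 12, crops included, and the job is handed in when it is done.

Besides the shell and the picture viewer there is one more tool, called after "Request:" by a JSON object that holds its "api" and its "payload", one argument or row to a line. apply_moves: Moves the arm, as the interface text tells. Its arguments: {"type":"object","properties":{"series":{"type":"array"}},"required":["series"]}

```bash
mkdir -p pics
cat > h.py <<'E'
import numpy as np, cv2
from cell import monitor, cams, job, env
from scipy.spatial.transform import Rotation as R
def snap(name, fn):
    c=cams.read_camera(name); cv2.imwrite(fn, c["image"][:,:,::-1]); 
    import pickle; d=dict(c); pickle.dump(d,open(fn+'.pkl','wb')); return c
def load(fn):
    import pickle; return pickle.load(open(fn+'.pkl','rb'))
def rot(c):
    o=np.array(c["orientation"],float)
    return o if o.shape==(3,3) else (R.from_euler('xyz',o).as_matrix() if o.size==3 else R.from_quat(o).as_matrix())
def ray(c,u,v):
    return rot(c)@np.array([(u-c["cx"])/c["fx"],(v-c["cy"])/c["fy"],1])
def atz(c,u,v,z):
    d=ray(c,u,v); p=np.array(c["position"]); return p+d*(z-p[2])/d[2]
def proj(c,P):
    q=rot(c).T@(np.array(P)-np.array(c["position"])); return np.array([c["fx"]*q[0]/q[2]+c["cx"],c["fy"]*q[1]/q[2]+c["cy"]])
def crop(fn,out,u0,v0,u1,v1,s):
    im=cv2.imread(fn)[v0:v1,u0:u1]; cv2.imwrite(out,cv2.resize(im,None,fx=s,fy=s,interpolation=cv2.INTER_CUBIC))
E
python3 - <<'E'
from h import *
a=snap("top","pics/t1.png");b=snap("scene","pics/s1.png")
for c in(a,b): print({k:v for k,v in c.items() if k!="image"}, rot(c)[:,2])
print(monitor.state())
im=np.vstack([a["image"],b["image"]])
E
```

```text
{'fx': 445.1127637686509, 'fy': 445.1127637686509, 'cx': 282.903915913934, 'cy': 204.34440063155205, 'position': array([ 330.33144731, -188.0557779 , 1124.84954206]), 'orientation': array([-3.0205277 , -0.00626281, -1.57774801])} [ 0.1207233  -0.00705632 -0.99266112]
{'fx': 464.1728896894864, 'fy': 464.1728896894864, 'cx': 283.27077019209196, 'cy': 213.6718677202808, 'position': array([ 986.72567328, -524.48287665,  836.11038627]), 'orientation': array([-2.44759843, -0.00390041,  1.02172053])} [-0.54402942  0.33637076 -0.76869155]
{'t': 0.1, 'joints': array([ 1.06821752e+00,  4.91444310e-01,  1.55916584e+00, -2.43989236e-04,
        1.09146770e+00, -1.05541434e-01]), 'qvel': array([-0.0007259 , -0.0001105 , -0.0003968 ,  0.00041324,  0.00337039,
       -0.00101484]), 'tau': array([  0.94474934, -61.41950369, -25.48475325,   0.33392823,
         0.25344967,  -0.07571046]), 'eef_pos': array([241.66468256, 576.4396625 , 404.33097722]), 'tcp_rot': array([-1.25674888,  1.57026504, -1.65367367]), 'ft_force': array([ 0.90044293, -0.63465769, -1.74940117]), 'moment': array([-0.05290058, -0.00762144, -0.06723224]), 'opening': 0.9997842240606779}
```

View pics/t1.png

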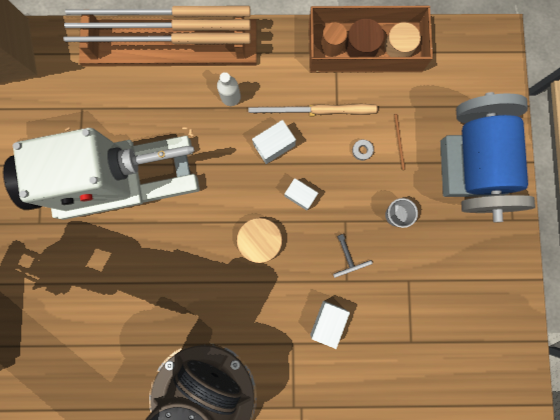

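View pics/s1.png

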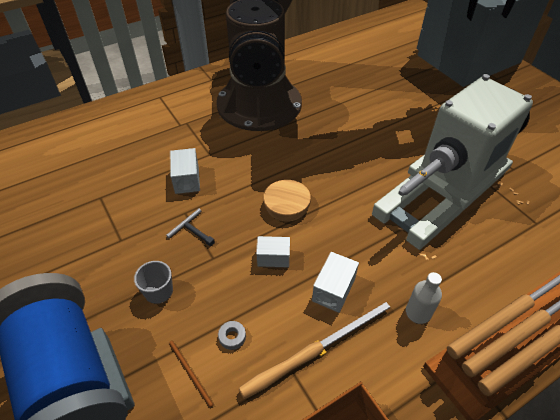

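Three block candidates in the top picture: (274,140) is large, (331,323) is large or tall, and (301,193) is the smallest, which fits the 46 x 68 mm description. I'll confirm it in a crop, together with the bar.

Run:
```python
from h import *
A=cv2.imread("pics/t1.png");B=cv2.imread("pics/s1.png")
f=lambda im,u,v:cv2.resize(im[v:v+70,u:u+100],None,fx=4,fy=4,interpolation=cv2.INTER_CUBIC)
cv2.imwrite("pics/c1.png",np.vstack([np.hstack([f(A,255,160),f(A,105,125)]),np.hstack([f(B,225,220),f(B,385,135)])]))
```

```text
(no output)
```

View pics/c1.png

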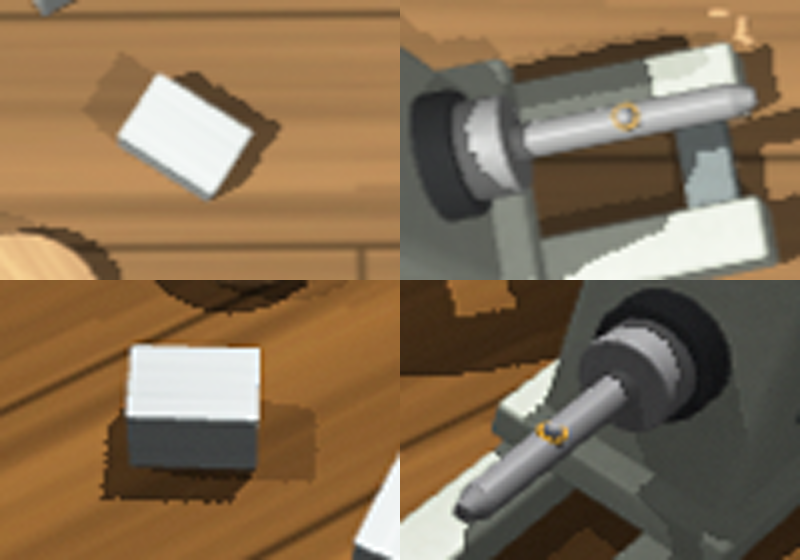

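The crop shows the small block's top-face corners in the top image at about (294.5,178), (318,193), (308,209) and (284.5,194). The bar runs from the nose at (136,159.5) to the tip at (193.5,149.5), and the ball ring is at (161.5,154).

Run:
```python
from h import *
t=load("pics/t1.png");s=load("pics/s1.png")
C=np.array([atz(t,u,v,46) for u,v in [(294.5,178.25),(318.25,193),(307.75,209),(284.5,194)]])
print(C.round(1)); print("sides",np.linalg.norm(C-np.roll(C,-1,0),axis=1).round(1),"ctr",C.mean(0).round(1))
d=C[1]-C[0]+C[2]-C[3];print("axis deg",np.degrees(np.arctan2(d[1],d[0])))
Cs=np.array([atz(s,225+u/4,220+v/4,46) for u,v in [(131,65),(261,68),(260,140),(127,137)]])
print("scene",np.linalg.norm(Cs-np.roll(Cs,-1,0),axis=1).round(1),"ctr",Cs.mean(0).round(1));d=Cs[1]-Cs[0]+Cs[2]-Cs[3];print(np.degrees(np.arctan2(d[1],d[0])))
n=atz(t,136.25,159.5,150);e=atz(t,193.5,149.5,150);b=atz(t,161.5,154.25,160)
d=n-e;print("bar top",n,e,b,"deg",np.degrees(np.arctan2(d[1],d[0])),"len",np.linalg.norm(d),np.linalg.norm(b-e))
e2=atz(s,385+65/4,135+(508-280)/4,150);b2=atz(s,423.25,173.25,160);n2=atz(s,385+(622-400)/4,135+(385-280)/4,150)
d=n2-e2;print("scene",n2,e2,b2,np.degrees(np.arctan2(d[1],d[0])),np.linalg.norm(d))
st=monitor.state();print(R.from_euler('xyz',st["tcp_rot"]).as_matrix().round(3))
```

```text
[[ 526.  -224.7   46. ]
 [ 489.  -282.5   46. ]
 [ 449.7 -256.3   46. ]
 [ 487.  -199.8   46. ]]
sides [68.7 47.3 67.7 46.3] ctr [ 487.9 -240.8   46. ]
axis deg -123.03538653508586
scene [69.2 46.4 68.6 46.4] ctr [ 491.1 -241.1   46. ]
57.093128906467605
bar top [551.60463251 131.20598201 150.        ] [573.71555658   4.1528293  150.        ] [560.86234212  72.62959891 160.        ] deg 99.87225163328198 len 128.9627720523839 70.38659742833768
scene [551.00946457 137.1886563  150.        ] [575.66242567   7.23989603 150.        ] [565.13252604  72.35663879 160.        ] 100.74209187723356 132.26658226883563
[[-0.     0.387  0.922]
 [-0.001  0.922 -0.387]
 [-1.    -0.001  0.   ]]
```

Request:
{"api": "apply_moves", "payload": {
  "series": [
    [-1,[-6,0,0],0],
    [-1,[-6,-65.8,54.5],1.749],
    [-1,[-6,-65.8,54.5],1.749],
    [-1,[-6,-65.8,54.5],1.749],
    [-1,[-6,-65.8,54.5],1.749],
    [-1,[-6,-65.8,54.5],1.749],
    [-1,[-6,-65.8,54.5],1.749],
    [-1,[-6,-65.8,54.5],1.749],
    [-1,[-6,-65.8,54.5],1.749],
    [-1,[-6,-65.8,54.5],1.749],
    [-1,[-6,-65.8,54.5],1.749],
    [-1,[-6,-65.8,54.5],1.749],
    [-1,[-6,-65.8,54.5],1.749],
    [-1,[-6,-65.8,54.5],1.749],
    [-1,[-6,-65.8,54.5],1.749],
    [-1,[-6,-65.8,54.5],1.749],
    [-1,[7,-65.8,54.5],1.749],
    [-1,[7,-65.8,54.5],1.749],
    [-1,[7,-65.8,54.5],1.749],
    [-1,[7,-65.8,54.5],1.749]
  ]
}}

```text
t: 2.6
eef_pos: [490.3, -240.7, 336.3]
tcp_rot: [1.705, 1.57, -0.441]
ft_force: [-0.9, 0.1, 0.3]
opening: 1.001
```

```bash
cat > st.py <<'E'
from h import *
s=monitor.state();M=R.from_euler('xyz',s["tcp_rot"]).as_matrix()
print(s["t"],s["eef_pos"].round(1),"yaw_y",np.degrees(np.arctan2(M[1,1],M[0,1])).round(2),"tilt",M[:,0].round(4),"F",s["ft_force"].round(1),"M",s["moment"].round(2),"op",round(s["opening"],3),"q",s["joints"].round(2))
E
python3 st.py; python3 -c "
from h import *
snap('scene','pics/s2.png')"
```

```text
2.6 [ 490.3 -240.7  336.3] yaw_y -32.91 tilt [ 1.e-03 -5.e-04 -1.e+00] F [-0.9  0.1  0.3] M [-0.13  0.38  0.12] op 1.001 q [-0.58  0.46  1.83  0.    0.85 -0.  ]
```

View pics/s2.png

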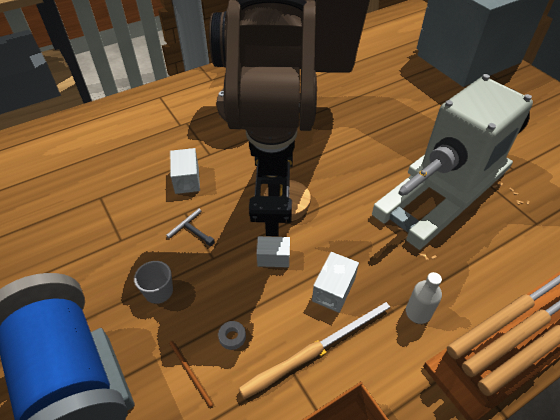

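The gripper stands over the small block at scene (273,252), squared to it, with no obstacle under the fingers. Next I descend and close.

Request:
{"api": "apply_moves", "payload": {
  "series": [
    [-1,[5,0,0],0],
    [-1,[9,0,0],0],
    [-1,[12,0,0],0],
    [-1,[13.5,0,0],0],
    [-1,[14.1,0,0],0],
    [-1,[14.1,0,0],0],
    [-1,[14.1,0,0],0]
  ]
}}

```text
t: 3.52
eef_pos: [490.1, -241.1, 194.7]
tcp_rot: [1.632, 1.569, -0.513]
ft_force: [-2.3, 0.2, -0.1]
opening: 1.0
```

Request:
{"api": "apply_moves", "payload": {
  "series": [
    [1,[0,0,0],0],
    [1,[0,0,0],0],
    [1,[0,0,0],0],
    [1,[0,0,0],0],
    [1,[0,0,0],0],
    [1,[0,0,0],0],
    [1,[0,0,0],0],
    [1,[0,0,0],0]
  ]
}}

```text
t: 4.53
eef_pos: [489.9, -241.0, 193.7]
tcp_rot: [2.414, 1.571, 0.268]
ft_force: [-1.0, -0.5, -1.9]
opening: 0.487
```

```bash
python3 st.py
```

```text
4.525 [ 489.9 -241.   193.7] yaw_y -32.94 tilt [ 1.e-04  0.e+00 -1.e+00] F [-1.  -0.5 -1.9] M [-0.22  0.23  0.08] op 0.487 q [-0.58  0.68  1.93  0.    0.53 -0.  ]
```

Request:
{"api": "apply_moves", "payload": {
  "series": [
    [1,[-2,0,0],0],
    [1,[-6,0,0],0],
    [1,[-11,0,0],0],
    [1,[-15,0,0],0],
    [1,[-15,-0.5,-5],-0.2],
    [1,[-15,-1.1,-10],-0.38],
    [1,[-15,-1.7,-15],-0.56],
    [1,[-15,-2.1,-19],-0.7],
    [1,[-14,-2.25,-21],-0.755],
    [1,[-12.7,-2.25,-21],-0.755],
    [1,[-12.7,-2.25,-21],-0.755],
    [1,[-12.7,-2.25,-21],-0.755],
    [1,[-12.7,-2.25,-21],-0.755]
  ]
}}

```text
t: 6.15
eef_pos: [585.1, -53.3, 321.1]
tcp_rot: [1.301, 1.57, -0.091]
ft_force: [-0.8, -0.3, -2.4]
opening: 0.484
```

```bash
python3 st.py
python3 - <<'E'
from h import *
snap('top','pics/t3.png');snap('scene','pics/s3.png')
A=cv2.imread("pics/t3.png");B=cv2.imread("pics/s3.png")
f=lambda im,u,v:cv2.resize(im[v:v+75,u:u+130],None,fx=6,fy=4*1,interpolation=cv2.INTER_CUBIC)
f=lambda im,u,v:cv2.resize(im[v:v+75,u:u+160],None,fx=4,fy=4,interpolation=cv2.INTER_CUBIC)
cv2.imwrite("pics/c3.png",np.vstack([f(A,110,115),f(B,330,140)]))
E
```

```text
6.15 [585.1 -53.3 321.1] yaw_y 10.23 tilt [ 6.e-04 -1.e-04 -1.e+00] F [-0.8 -0.3 -2.4] M [-0.1   0.28  0.12] op 0.484 q [-0.2   0.53  1.74  0.    0.87 -0.38]
```

View pics/c3.png

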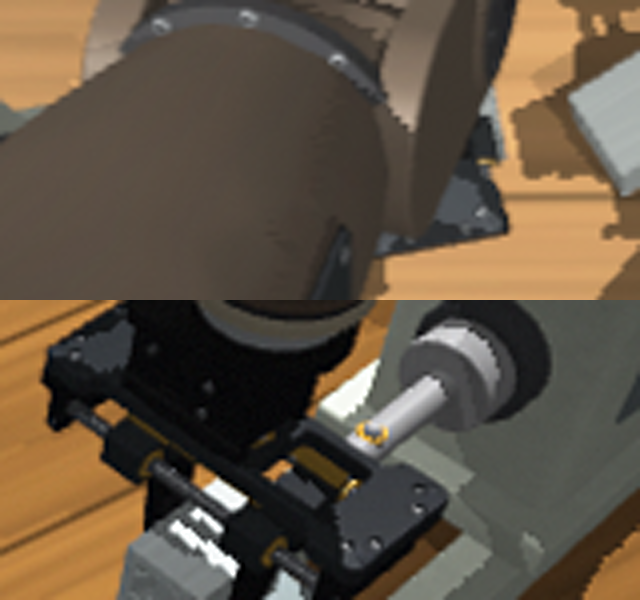

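The top view is blocked by the arm, and the scene view shows the block standing short of the bar tip. I'll refine the bar axis by fitting its edges in the initial pictures. The gripped block gives each camera's bias: top -1.8 mm and scene +1.2 mm along the jaw direction.

Run:
```python
from h import *
from scipy.ndimage import map_coordinates, gaussian_filter
from scipy.optimize import differential_evolution
def edges(c,x,th,L):
    u=np.array([np.cos(th),np.sin(th),0]);P0=np.array([x,5.,150]);out=[]
    for l in L:
        P=P0+u*l; v=np.array(c["position"])-P; v-=u*(v@u); D=np.linalg.norm(v); v/=D; w=np.cross(u,v)
        a=10/D
        out.append([proj(c,P+10*(v*a+s*w*np.sqrt(1-a*a))) for s in(1,-1)])
    return np.array(out)
for fn in("pics/t1.png","pics/s1.png"):
    c=load(fn); g=gaussian_filter(c["image"].astype(float),(0.7,0.7,0)); L=np.linspace(14,118,53)
    I=lambda p:np.stack([map_coordinates(g[:,:,k],[p[:,1],p[:,0]],order=1) for k in range(3)],1)
    def cost(q):
        E=edges(c,q[0],np.radians(q[1]),L); m=E.mean(1); t=0
        for k in(0,1):
            n=E[:,k]-m; n/=np.linalg.norm(n,axis=1)[:,None]
            d=np.abs(I(E[:,k]+n)-I(E[:,k]-n)).sum(1); t+=np.minimum(d,150).mean()
        return -t
    r=differential_evolution(cost,[(568,582),(97,103)],seed=1); print(fn,r.x,r.fun)
    from scipy.optimize import minimize_scalar
```

```text
pics/t1.png [577.58208133 102.87057674] -259.5156745095296
pics/s1.png [570.5862876 103.       ] -209.54671830898303
```

Run:
```python
from h import *
A=cv2.imread("pics/t1.png");B=cv2.imread("pics/s1.png")
a=cv2.resize(A[138:172,128:208],None,fx=10,fy=8.8,interpolation=cv2.INTER_LANCZOS4)
b=cv2.resize(B[155:205,390:470],None,fx=6,fy=6,interpolation=cv2.INTER_LANCZOS4)
b=np.pad(b,((0,0),(0,320),(0,0)))
cv2.imwrite("pics/c4.png",np.vstack([a,b])[:600]); print(a.shape)
```

```text
(299, 800, 3)
```

View pics/c4.png

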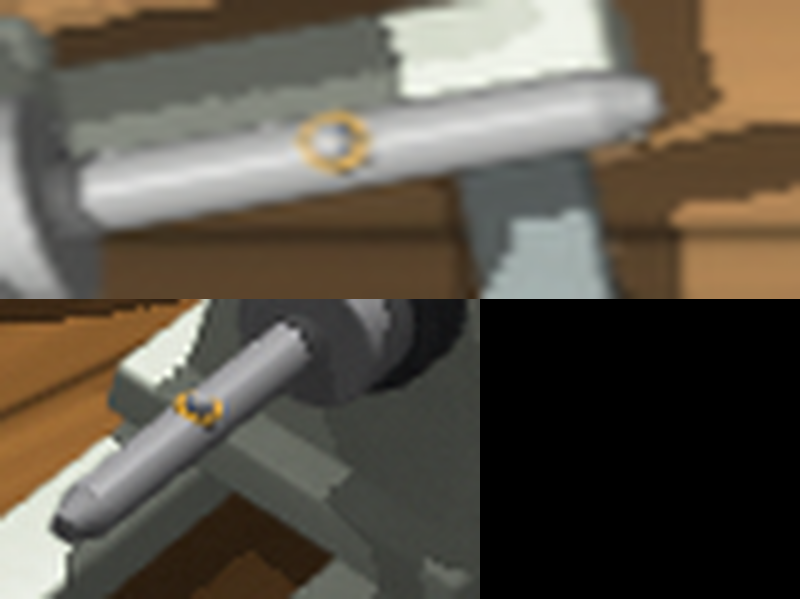

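Run:
```python
from h import *
t=load("pics/t1.png");s=load("pics/s1.png")
T=lambda x,y:(128+(x+.5)/10-.5,138+(y+.5)/8.8-.5)
S=lambda x,y:(390+(x+.5)/6-.5,155+(y-299+.5)/6-.5)
def line(a,b,n):
    d=b-a;print(n,"deg",np.degrees(np.arctan2(d[1],d[0])).round(2),"x@y=5",(a+d*(5-a[1])/d[1])[0].round(2),"x@y=80",(a+d*(80-a[1])/d[1])[0].round(2))
line(atz(t,*T(580,115),150),atz(t,*T(100,194),150),"top");print(atz(t,*T(660,98),150),"ring",atz(t,*T(334,143),160))
line(atz(s,*S(93,507),150),atz(s,*S(298,340),150),"scene");print(atz(s,*S(62,525),150),"ring",atz(s,*S(199,408),160))
P=np.array([561,78,150.])
```

```text
top deg 100.58 x@y=5 574.39 x@y=80 560.38
[575.56140137   4.07299028 150.        ] ring [561.86965612  73.86914722 160.        ]
scene deg 101.67 x@y=5 576.76 x@y=80 561.27
[574.79601599   4.50656286 150.        ] ring [563.5192016   72.46645423 160.        ]
```

Request:
{"api": "apply_moves", "payload": {
  "series": [
    [1,[0,0.16,0],-0.008],
    [1,[0,0.16,-0.5],-0.008],
    [1,[0,0.16,-1.0],-0.008],
    [1,[0,0.16,-1.5],-0.008],
    [1,[0,0.16,-2.0],-0.008],
    [1,[0,0.16,-2.4],-0.008],
    [1,[0,0.16,-2.4],-0.008],
    [1,[0,0.16,-2.4],-0.008]
  ]
}}

```text
t: 7.25
eef_pos: [582.5, -28.7, 320.8]
tcp_rot: [1.591, 1.571, 0.208]
ft_force: [-0.3, -1.2, -3.5]
opening: 0.484
```

```bash
python3 st.py
python3 - <<'E'
from h import *
snap('scene','pics/s5.png')
B=cv2.imread("pics/s5.png")
cv2.imwrite("pics/c5.png",cv2.resize(B[150:270,340:480],None,fx=5,fy=5,interpolation=cv2.INTER_CUBIC))
E
```

```text
7.25 [582.5 -28.7 320.8] yaw_y 10.77 tilt [ 2.e-04  0.e+00 -1.e+00] F [-0.3 -1.2 -3.5] M [-0.11  0.29  0.07] op 0.484 q [-0.16  0.53  1.75  0.    0.86 -0.35]
```

View pics/c5.png

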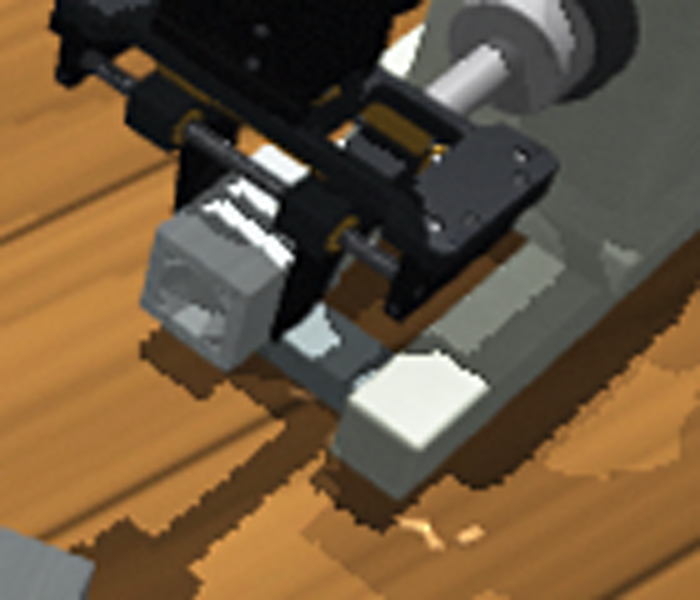

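The block is level and in line with the bar, with its mouth at the tip and no contact force yet. I'll advance slowly.

Request:
{"api": "apply_moves", "payload": {
  "series": [
    [1,[0,0,-0.25],0],
    [1,[0,0,-0.5],0],
    [1,[0,0,-0.75],0],
    [1,[0,0,-1.0],0],
    [1,[0,0,-1.0],0]
  ]
}}

```text
t: 7.92
eef_pos: [580.6, -18.6, 320.7]
tcp_rot: [2.579, 1.571, 1.196]
ft_force: [-0.6, -0.6, -2.0]
opening: 0.484
```

Request:
{"api": "apply_moves", "payload": {
  "series": [
    [1,[0,0,-0.2],0],
    [1,[0,0,-0.4],0],
    [1,[0,0,-0.4],0]
  ]
}}

```text
t: 8.3
eef_pos: [579.8, -14.8, 320.7]
tcp_rot: [2.81, 1.571, 1.428]
ft_force: [-0.9, -0.2, -3.6]
opening: 0.483
```

```bash
python3 st.py
```

```text
8.3 [579.8 -14.8 320.7] yaw_y 10.78 tilt [ 0.e+00  1.e-04 -1.e+00] F [-0.9 -0.2 -3.6] M [-0.11  0.34  0.11] op 0.483 q [-0.14  0.53  1.76  0.    0.86 -0.33]
```

Request:
{"api": "apply_moves", "payload": {
  "series": [
    [1,[0,0,-0.15],0],
    [1,[0,0,-0.3],0],
    [1,[0,0,-0.3],0]
  ]
}}

```text
t: 8.68
eef_pos: [579.3, -11.9, 320.8]
tcp_rot: [2.23, 1.571, 0.847]
ft_force: [-1.3, -0.6, -3.0]
opening: 0.484
```

Request:
{"api": "apply_moves", "payload": {
  "series": [
    [1,[0,0,-0.15],0],
    [1,[0,0,-0.3],0],
    [1,[0,0,-0.3],0]
  ]
}}

```text
t: 9.05
eef_pos: [578.7, -8.9, 320.7]
tcp_rot: [2.607, 1.571, 1.224]
ft_force: [-0.7, -0.7, -3.7]
opening: 0.484
```

Request:
{"api": "apply_moves", "payload": {
  "series": [
    [1,[0,0,-0.15],0],
    [1,[0,0,-0.3],0],
    [1,[0,0,-0.3],0]
  ]
}}

```text
t: 9.43
eef_pos: [578.2, -5.9, 320.7]
tcp_rot: [1.955, 1.571, 0.572]
ft_force: [-1.7, 0.1, -3.5]
opening: 0.483
```

```bash
python3 st.py
```

```text
9.425 [578.2  -5.9 320.7] yaw_y 10.78 tilt [ 1.e-04  1.e-04 -1.e+00] F [-1.7  0.1 -3.5] M [-0.02  0.24  0.06] op 0.483 q [-0.12  0.52  1.77  0.    0.85 -0.31]
```

Request:
{"api": "apply_moves", "payload": {
  "series": [
    [1,[0,0,-0.15],0],
    [1,[0,0,-0.3],0],
    [1,[0,0,-0.45],0],
    [1,[0,0,-0.6],0],
    [1,[0,0,-0.6],0]
  ]
}}

```text
t: 10.05
eef_pos: [577.1, -0.1, 320.8]
tcp_rot: [2.165, 1.571, 0.783]
ft_force: [-1.3, -0.2, -3.4]
opening: 0.48
```

Request:
{"api": "apply_moves", "payload": {
  "series": [
    [1,[0,0,-0.15],0],
    [1,[0,0,-0.3],0],
    [1,[0,0,-0.45],0],
    [1,[0,0,-0.6],0],
    [1,[0,0,-0.6],0]
  ]
}}

```text
t: 10.68
eef_pos: [575.9, 5.8, 320.7]
tcp_rot: [2.656, 1.571, 1.273]
ft_force: [-2.2, -0.3, -3.4]
opening: 0.478
```

Request:
{"api": "apply_moves", "payload": {
  "series": [
    [1,[0,0,-0.15],0],
    [1,[0,0,-0.3],0],
    [1,[0,0,-0.45],0],
    [1,[0,0,-0.6],0],
    [1,[0,0,-0.6],0]
  ]
}}

```text
t: 11.3
eef_pos: [574.8, 11.7, 320.7]
tcp_rot: [2.69, 1.571, 1.307]
ft_force: [-0.8, -0.7, -2.6]
opening: 0.484
```

```bash
python3 st.py
```

```text
11.3 [574.8  11.7 320.7] yaw_y 10.78 tilt [ 0.e+00  1.e-04 -1.e+00] F [-0.8 -0.7 -2.6] M [-0.07  0.23  0.1 ] op 0.484 q [-0.09  0.52  1.77  0.    0.85 -0.28]
```

Request:
{"api": "apply_moves", "payload": {
  "series": [
    [1,[0,0,-0.2],0],
    [1,[0,0,-0.4],0],
    [1,[0,0,-0.6],0],
    [1,[0,0,-0.8],0],
    [1,[0,0,-1.0],0],
    [1,[0,0,-1.2],0],
    [1,[0,0,-1.2],0]
  ]
}}

```text
t: 12.18
eef_pos: [572.6, 23.5, 320.7]
tcp_rot: [2.501, 1.571, 1.119]
ft_force: [-1.0, 0.1, -2.8]
opening: 0.488
```

Request:
{"api": "apply_moves", "payload": {
  "series": [
    [1,[0,0,-0.1],0],
    [1,[0,0,-0.2],0],
    [1,[0,0,-0.3],0]
  ]
}}

```text
t: 12.55
eef_pos: [572.0, 26.4, 320.7]
tcp_rot: [2.401, 1.571, 1.018]
ft_force: [-0.4, -0.0, -3.2]
opening: 0.483
```

Request:
{"api": "apply_moves", "payload": {
  "series": [
    [1,[0,0,-0.1],0],
    [1,[0,0,-0.2],0],
    [1,[0,0,-0.3],0]
  ]
}}

```text
t: 12.92
eef_pos: [571.5, 29.4, 320.7]
tcp_rot: [2.668, 1.571, 1.285]
ft_force: [-0.4, 0.1, -3.5]
opening: 0.48
```

Request:
{"api": "apply_moves", "payload": {
  "series": [
    [1,[0,0,-0.1],0],
    [1,[0,0,-0.2],0],
    [1,[0,0,-0.3],0]
  ]
}}

```text
t: 13.3
eef_pos: [570.9, 32.3, 320.7]
tcp_rot: [2.354, 1.571, 0.971]
ft_force: [-1.2, 0.0, -4.7]
opening: 0.48
```

```bash
python3 st.py
```

```text
13.3 [570.9  32.3 320.7] yaw_y 10.77 tilt [ 1.e-04  1.e-04 -1.e+00] F [-1.2  0.  -4.7] M [-0.21  0.18  0.03] op 0.48 q [-0.06  0.52  1.78  0.    0.85 -0.25]
```

Request:
{"api": "apply_moves", "payload": {
  "series": [
    [1,[0,0,-0.1],0],
    [1,[0,0,-0.2],0]
  ]
}}

```text
t: 13.55
eef_pos: [570.5, 34.3, 320.7]
tcp_rot: [2.132, 1.571, 0.75]
ft_force: [-0.5, 0.4, -3.1]
opening: 0.479
```

Request:
{"api": "apply_moves", "payload": {
  "series": [
    [1,[0,0,-0.1],0],
    [1,[0,0,-0.2],0]
  ]
}}

```text
t: 13.8
eef_pos: [570.1, 36.2, 320.7]
tcp_rot: [1.96, 1.571, 0.577]
ft_force: [-1.2, -0.0, -3.0]
opening: 0.481
```

Request:
{"api": "apply_moves", "payload": {
  "series": [
    [1,[0,0,-0.1],0],
    [1,[0,0,-0.2],0]
  ]
}}

```text
t: 14.05
eef_pos: [569.8, 38.2, 320.7]
tcp_rot: [2.475, 1.571, 1.092]
ft_force: [-0.6, -0.3, -2.8]
opening: 0.482
```

Request:
{"api": "apply_moves", "payload": {
  "series": [
    [1,[0,0,-0.1],0],
    [1,[0,0,-0.2],0]
  ]
}}

```text
t: 14.3
eef_pos: [569.5, 40.0, 321.0]
tcp_rot: [0.929, 1.57, -0.454]
ft_force: [-0.5, -3.9, 0.2]
opening: 0.484
```

```bash
python3 st.py
```

```text
14.3 [569.5  40.  321. ] yaw_y 10.77 tilt [ 6.e-04 -3.e-04 -1.e+00] F [-0.5 -3.9  0.2] M [-0.6   0.16  0.07] op 0.484 q [-0.05  0.51  1.78 -0.    0.84 -0.23]
```

Ball contact shows at TCP y of about 39.5, with a 4 N push and lift. I'll ride over it gently.

Request:
{"api": "apply_moves", "payload": {
  "series": [
    [1,[0,0,-0.1],0],
    [1,[0,0,-0.2],0]
  ]
}}

```text
t: 14.55
eef_pos: [569.2, 41.8, 321.1]
tcp_rot: [1.131, 1.57, -0.252]
ft_force: [-0.1, -4.2, 1.8]
opening: 0.485
```

Request:
{"api": "apply_moves", "payload": {
  "series": [
    [1,[0,0,-0.1],0],
    [1,[0,0,-0.2],0]
  ]
}}

```text
t: 14.8
eef_pos: [568.8, 43.9, 321.1]
tcp_rot: [1.111, 1.57, -0.272]
ft_force: [-0.6, -5.1, 2.7]
opening: 0.479
```

Request:
{"api": "apply_moves", "payload": {
  "series": [
    [1,[0,0,-0.1],0],
    [1,[0,0,-0.2],0]
  ]
}}

```text
t: 15.05
eef_pos: [568.4, 45.9, 321.1]
tcp_rot: [1.298, 1.57, -0.085]
ft_force: [0.1, -4.0, 2.7]
opening: 0.481
```

Request:
{"api": "apply_moves", "payload": {
  "series": [
    [1,[0,0,-0.1],0],
    [1,[0,0,-0.2],0]
  ]
}}

```text
t: 15.3
eef_pos: [567.9, 48.1, 320.8]
tcp_rot: [2.782, 1.571, 1.399]
ft_force: [-0.5, -1.8, 2.2]
opening: 0.487
```

```bash
python3 st.py
```

```text
15.3 [567.9  48.1 320.8] yaw_y 10.77 tilt [ 0.e+00  3.e-04 -1.e+00] F [-0.5 -1.8  2.2] M [-0.26  0.19  0.05] op 0.487 q [-0.03  0.51  1.79  0.    0.84 -0.22]
```

Request:
{"api": "apply_moves", "payload": {
  "series": [
    [1,[0,0,-0.1],0],
    [1,[0,0,-0.2],0],
    [1,[0,0,-0.3],0],
    [1,[0,0,-0.4],0]
  ]
}}

```text
t: 15.8
eef_pos: [567.1, 52.0, 320.8]
tcp_rot: [2.472, 1.571, 1.09]
ft_force: [-1.0, -1.2, 2.8]
opening: 0.483
```

Request:
{"api": "apply_moves", "payload": {
  "series": [
    [1,[0,0,-0.1],0],
    [1,[0,0,-0.2],0],
    [1,[0,0,-0.3],0],
    [1,[0,0,-0.4],0]
  ]
}}

```text
t: 16.3
eef_pos: [566.4, 55.9, 320.7]
tcp_rot: [2.955, 1.571, 1.572]
ft_force: [-0.2, -2.0, 2.7]
opening: 0.489
```

Request:
{"api": "apply_moves", "payload": {
  "series": [
    [1,[0,0,-0.1],0],
    [1,[0,0,-0.2],0],
    [1,[0,0,-0.3],0],
    [1,[0,0,-0.4],0]
  ]
}}

```text
t: 16.8
eef_pos: [565.7, 59.8, 320.7]
tcp_rot: [2.975, 1.571, 1.592]
ft_force: [-1.9, -0.8, 2.7]
opening: 0.486
```

```bash
python3 st.py
```

```text
16.8 [565.7  59.8 320.7] yaw_y 10.77 tilt [-0.e+00  1.e-04 -1.e+00] F [-1.9 -0.8  2.7] M [-0.2   0.25  0.1 ] op 0.486 q [-0.01  0.51  1.79  0.    0.84 -0.2 ]
```

Light drag only, as expected on the plain bore. From here I go in small steps towards the click.

Request:
{"api": "apply_moves", "payload": {
  "series": [
    [1,[0,0,-0.1],0],
    [1,[0,0,-0.2],0]
  ]
}}

```text
t: 17.05
eef_pos: [565.3, 61.8, 320.7]
tcp_rot: [2.205, 1.571, 0.822]
ft_force: [-0.1, -1.3, 3.0]
opening: 0.483
```

Request:
{"api": "apply_moves", "payload": {
  "series": [
    [1,[0,0,-0.1],0],
    [1,[0,0,-0.2],0]
  ]
}}

```text
t: 17.3
eef_pos: [564.9, 63.7, 320.7]
tcp_rot: [2.255, 1.571, 0.873]
ft_force: [-1.7, -1.0, 2.8]
opening: 0.482
```

Request:
{"api": "apply_moves", "payload": {
  "series": [
    [1,[0,0,-0.1],0]
  ]
}}

```text
t: 17.42
eef_pos: [564.7, 64.7, 320.7]
tcp_rot: [2.824, 1.571, 1.441]
ft_force: [-2.1, -1.7, 2.7]
opening: 0.482
```

Request:
{"api": "apply_moves", "payload": {
  "series": [
    [1,[0,0,-0.1],0]
  ]
}}

```text
t: 17.55
eef_pos: [564.5, 65.7, 320.7]
tcp_rot: [-3.141, 1.571, 1.759]
ft_force: [-1.7, 0.3, 3.1]
opening: 0.486
```

```bash
python3 st.py
```

```text
17.55 [564.5  65.7 320.7] yaw_y 10.77 tilt [-0.e+00  2.e-04 -1.e+00] F [-1.7  0.3  3.1] M [-0.11  0.25  0.1 ] op 0.486 q [-0.    0.51  1.79  0.    0.84 -0.19]
```

Request:
{"api": "apply_moves", "payload": {
  "series": [
    [1,[0,0,-0.1],0]
  ]
}}

```text
t: 17.68
eef_pos: [564.3, 66.8, 320.7]
tcp_rot: [3.091, 1.571, 1.708]
ft_force: [-1.2, -0.1, 2.7]
opening: 0.479
```

Request:
{"api": "apply_moves", "payload": {
  "series": [
    [1,[0,0,-0.1],0]
  ]
}}

```text
t: 17.8
eef_pos: [564.1, 67.8, 320.7]
tcp_rot: [-2.919, 1.57, 1.981]
ft_force: [0.0, 0.4, 2.6]
opening: 0.483
```

```bash
python3 st.py
```

```text
17.8 [564.1  67.8 320.7] yaw_y 10.77 tilt [-1.e-04  3.e-04 -1.e+00] F [0.  0.4 2.6] M [0.1  0.28 0.08] op 0.483 q [ 0.    0.51  1.79  0.    0.84 -0.19]
```

Request:
{"api": "apply_moves", "payload": {
  "series": [
    [1,[0,0,-0.1],0]
  ]
}}

```text
t: 17.92
eef_pos: [563.9, 68.8, 320.7]
tcp_rot: [-2.832, 1.57, 2.068]
ft_force: [-2.0, 3.0, 1.7]
opening: 0.482
```

Request:
{"api": "apply_moves", "payload": {
  "series": [
    [1,[0,0,-0.1],0]
  ]
}}

```text
t: 18.05
eef_pos: [563.7, 69.9, 320.6]
tcp_rot: [-2.783, 1.57, 2.117]
ft_force: [-2.2, 4.3, 1.8]
opening: 0.484
```

```bash
python3 st.py
```

```text
18.05 [563.7  69.9 320.6] yaw_y 10.77 tilt [-3.e-04  5.e-04 -1.e+00] F [-2.2  4.3  1.8] M [0.66 0.4  0.1 ] op 0.484 q [ 0.01  0.51  1.79  0.    0.84 -0.18]
```

The block is being snatched forward with about 4 N, so the click is under way. I'll go on in 0.5 to 1 mm steps until the snatch fades and the push just turns.

Request:
{"api": "apply_moves", "payload": {
  "series": [
    [1,[0,0,-0.1],0]
  ]
}}

```text
t: 18.18
eef_pos: [563.4, 70.9, 320.5]
tcp_rot: [-2.392, 1.57, 2.508]
ft_force: [-1.1, 1.2, -2.0]
opening: 0.484
```

Request:
{"api": "apply_moves", "payload": {
  "series": [
    [1,[0,0,-0.05],0],
    [1,[0,0,-0.05],0]
  ]
}}

```text
t: 18.42
eef_pos: [563.4, 71.1, 320.4]
tcp_rot: [-1.854, 1.57, 3.046]
ft_force: [-1.4, 2.6, -3.8]
opening: 0.485
```

```bash
python3 st.py
```

```text
18.425 [563.4  71.1 320.4] yaw_y 10.77 tilt [-8.e-04  1.e-04 -1.e+00] F [-1.4  2.6 -3.8] M [0.38 0.32 0.12] op 0.485 q [ 0.01  0.51  1.79  0.    0.84 -0.18]
```

Request:
{"api": "apply_moves", "payload": {
  "series": [
    [1,[0,0,-0.05],0],
    [1,[0,0,-0.05],0]
  ]
}}

```text
t: 18.68
eef_pos: [563.4, 71.4, 320.6]
tcp_rot: [-1.259, 1.57, -2.642]
ft_force: [-1.3, 0.5, -2.9]
opening: 0.485
```

```bash
python3 st.py
```

```text
18.675 [563.4  71.4 320.6] yaw_y 10.77 tilt [-3.e-04 -2.e-04 -1.e+00] F [-1.3  0.5 -2.9] M [-0.07  0.33  0.08] op 0.485 q [ 0.01  0.51  1.79 -0.    0.84 -0.18]
```

The snatch is gone and both Fz and the moment are back at baseline, so the ball is seated. I'll hold one row and release.

Request:
{"api": "apply_moves", "payload": {
  "series": [
    [1,[0,0,0],0],
    [1,[0,0,0],0]
  ]
}}

```text
t: 18.92
eef_pos: [563.4, 71.4, 320.7]
tcp_rot: [-0.025, 1.571, -1.408]
ft_force: [-1.3, -0.6, -3.3]
opening: 0.485
```

Request:
{"api": "apply_moves", "payload": {
  "series": [
    [0,[0,0,0],0],
    [-0.5,[0,0,0],0],
    [-0.9,[0,0,0],0],
    [-0.9,[0,0,0],0],
    [-0.9,[0,0,0],0],
    [-0.9,[0,0,0],0],
    [-0.9,[0,0,0],0],
    [-0.9,[0,0,0],0]
  ]
}}

```text
t: 19.92
eef_pos: [563.4, 71.5, 320.7]
tcp_rot: [2.266, 1.571, 0.883]
ft_force: [-0.6, -0.3, 0.4]
opening: 0.951
```

Request:
{"api": "apply_moves", "payload": {
  "series": [
    [-0.9,[-1,0,0],0],
    [-0.9,[-3,0,0],0],
    [-0.9,[-6,0,0],0],
    [-0.9,[-10,0,0],0],
    [-0.9,[-14,0,0],0],
    [-0.9,[-14,0,4],0],
    [-0.9,[-14,0,9],0],
    [-0.9,[-14,0,15],0],
    [-0.9,[-14,0,21],0],
    [-0.9,[-14,0,27],0],
    [-0.9,[-14,0,27],0],
    [-0.9,[-14,0,27],0]
  ]
}}

```text
t: 21.42
eef_pos: [613.6, -193.5, 461.0]
tcp_rot: [3.015, 1.57, 1.632]
ft_force: [-1.7, 0.2, -1.6]
opening: 0.949
```

```bash
python3 st.py
python3 - <<'E'
from h import *
snap('top','pics/t6.png');snap('scene','pics/s6.png')
A=cv2.imread("pics/t6.png");B=cv2.imread("pics/s6.png")
f=lambda im,u,v:cv2.resize(im[v:v+75,u:u+160],None,fx=4,fy=4,interpolation=cv2.INTER_CUBIC)
cv2.imwrite("pics/c6.png",np.vstack([f(A,100,115),f(B,350,140)]))
E
```

```text
21.425 [ 613.6 -193.5  461. ] yaw_y 10.74 tilt [-0.e+00  4.e-04 -1.e+00] F [-1.7  0.2 -1.6] M [-0.11  0.32  0.05] op 0.949 q [-0.41  0.47  1.44  0.    1.23 -0.6 ]
```

View pics/c6.png

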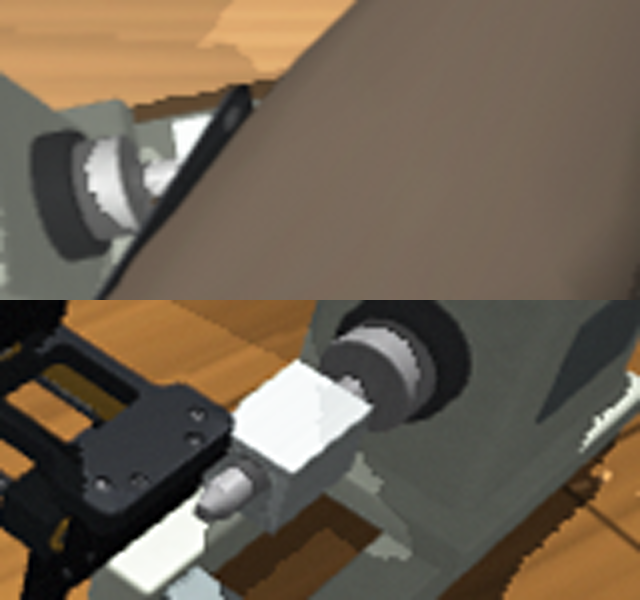

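The picture shows the block level on the bar, with its top face centred at scene pixel (424,169), the bar tip showing, a gap to the nose, and the gripper away. I'll check its position, then hand in.

Run:
```python
from h import *
s=load("pics/s6.png"); P=[atz(s,350+x/4,140+(y-300)/4,172.5) for x,y in [(298,360),(372,408),(292,473)]]
c=(P[0]+P[2])/2; d=P[1]-P[0]
print(c,np.linalg.norm(P[1]-P[0]),np.linalg.norm(P[2]-P[1])); d=P[1]-P[2]; print(np.degrees(np.arctan2(d[1],d[0])))
print("along from tip",(c-np.array([575.8,4.5,0]))@[-.1857,.9826,0]-75)
job.job_done()
```

```text
[563.81708568  71.04061519 172.5       ] 46.86443592309575 67.34152092934772
101.22072867655652
along from tip -7.391964321325446
the job is handed in; nothing more can be done
```

The smallest block is on the lathe's bar with the ball clicked into its groove. I let go of it, moved the gripper clear and handed the job in at about 21 s. No verdict was reported.

- **Right block:** its measured sides came to about 47 x 68 mm, and the jaws closed on it at 46 mm.
- **Click:** the flared mouth rode over the ball at 4 to 5 N. Then came light drag over the plain bore. Then a forward snatch of about 4 N, after which the push, lift and moment returned to baseline. I never pushed hard enough to feel the groove's far wall.
- **After release:** the scene camera shows the block level on the bar, about 7 mm to the free-end side of bar_seat, against the 17.5 mm allowed. Its axis read 101.2°, and my fit of the bar gave 100.7°. The gripper was well clear.
- **Not confirmed:** the arm blocked the top camera, so this last look is from one camera only. I compared no two pictures to prove the block was at rest. The automatic edge fit of the bar failed, so I used edges read by eye. I saw no contact with the other things on the bench but did not measure their positions again.

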